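Seat the check cell in the photometer and hold it down for the reading

ROBOT

A 6-joint arm with a two-finger parallel gripper is mounted at the origin on the work surface. World frame = base frame: x ahead of the robot, y to its left, z up, the work surface at z = 0. Lengths are in m, angles in degrees, forces in N, time in s.
With the tool pointing down it reaches from about 0.35 to 0.925 m from the base axis. Payload 6.4 kg.
Tool frame: the origin (TCP) lies midway between the tips of the shut fingers; the grasp point (between the pads) lies 19 mm behind it; z points along the fingers, y is the line along which they close (so a half turn about z gives the same grasp; the last joint's range is limited). The gripper opens to 85 mm and grips with 20 to 120 N. Pads are 22 mm wide; open, the fingers measure 114 mm over their backs; the gripper's body (76 mm by 85 mm) begins 54 mm behind the grasp point. The pads swing forward as they close: fully open they stand 13 mm farther back than shut.
Start: joints at [65.082, 14.043, 89.255, -0, 76.702, -9.975], TCP at [0.168, 0.628, 0.231] pointing down, gripper open.
Joint ranges: [-179.41, 179.41], [-58.25, 129.5], [7.25, 145.43], [-54.29, 234.29], [11.92, 165.04], [-157.13, 157.13]. Speed limits (degrees/s): [147.25, 147.25, 180, 180, 180, 180].

INTERFACE

Orientations are given as [roll, pitch, yaw] about the fixed x, y, z axes, in that order (R = Rz(yaw) Ry(pitch) Rx(roll)).
In Python, from workcell import arm gives the robot as it stands.
- The arm moves only by the shell command python3 steer.py [OPENING], which reads ROWS from standard input. ROWS is one flat JSON list of numbers that holds 1 to 20 rows one after another, with no inner brackets; each row has 6 numbers: dx, dy, dz in shares of 0.6 m (1.0 is 0.6 m), then a rotation vector rx, ry, rz in parts of the range, where 1.0 means 120 degrees; each row shifts and turns the commanded pose from where the row before left it, along the tool's axes as they then stand; what a row does not reach is not made up. A row lasts 1/12 s, in which the tool goes at most 0.0417 m and 7.16 degrees, less where a joint would pass 70% of its speed; a pose out of reach is approached as far as the arm can. OPENING is the finger opening in m, set as the command begins (- or left out keeps the last). The fingers move at their own pace and stop on an object; the grip force is fixed at half the most. Time passes only in rows, so rows that do not move let the fingers close. It prints the time, the measured TCP pose, the force, the opening and the grip force at its end. Shift and turn numbers lie between -1 and 1, and a call with a number outside is refused. Input that does not fit is refused with a message, and nothing moves.
- arm.observe(): the state, without advancing time (a new reading comes with each control period).
- arm.snapshot(name): name is "side" or "top"; returns a dict with "image" (384x512x3 uint8, blue, green, red), "fx", "fy", "cx", "cy" (pixels), "R" (3x3) and "t" (3): a world point X has camera coordinates R X + t. Camera axes: x right, y down, z forward; pixel columns grow to the right and rows downward; lengths in m; the calibration is good to about 2 mm. A picture is of the moment at which its call begins. There is no depth.
- arm.job_done(): hands the job in; it is judged then, once.
The state is a dict: "time": time; "q": joint angles; "dq": joint speeds; "joint_efforts": joint torques, N m; "eef_pos": TCP position; "tool_rot": TCP orientation; "ft_force": force on the tool from outside, world axes, zero at the start; "torque": the same for the moment, N m; "width": finger opening in m; "grip_force": force on a finger pad.
Only numpy, scipy, OpenCV 4.12 (cv2) and the standard library are available. Lean on these libraries where they do the work, as an engineer would, in place of code of your own. Each camera call takes 0.05 s, during which the arm holds its last target. There are 200 camera calls.

TASK

Do the photometer's morning check: take the check cell, the one vial with the broad knurled collar, out of the rack and lower it upright into the photometer's well; then, pressing only lightly, turn the collar until its hidden keyways drop over the three pins. Push it fully home against the lift spring and finish while still holding it down there with the gripper, because the spring lifts it as soon as it is let go. Never force it, and leave the other vials, the bottles and the canister where they stand.

Things in the scene. Friction and masses are not known exactly. Their poses are not given: they have to be found in the camera images.
- photometer: Off-white desk photometer, 200 mm deep (x), 170 wide (y), 87 high, fixed. Origin: centre of its underside; z up. Its front (-x side) is a sloping panel with display and keys; the flat deck behind it, 87 up, carries the round dark turret of the cell well, 20 tall, on an upright axis 35 mm behind the origin (+x).
- well (a point): Centre of the turret's rim, 107 mm above the table. Turret 28 across, bore 22.8, open at the top. Three steel pins, 4 wide, 5 tall, stick out of its outside to radius 19.5, their tops 8 below the rim: one towards the photometer's front, the others 120 degrees either side. The deck is 20 below the rim.
- lift (a joint): Spring lift in the bottom of the well, a steel plunger head 17 mm across. 0 = up, its head 40 mm below the rim; grows (m) as it is pressed down: 0.004 with the cell's skirt standing on the pins, 0.012 with the cell fully home (stop at 0.0125). The spring pushes up with about 2.5 N at rest, 4 N at the pins, 6.7 N fully home.
- rack: Grey vial rack, 60 (x) by 250 (y) by 40 mm high, fixed. Origin: centre of its underside. Four round holes 22.5 wide and 26 deep in a row along y at -90, -30, 30 and 90; each holds one vial standing on the hole's floor 14 above the table. The check cell may be in any of them.
- check_cell: Check cell, about 70 g: amber vial 19 mm across with a tapered foot, fixed in a dark knurled collar 45 across. Origin: centre of the vial's foot; z up its axis. Vial z = 0 to 52; collar z = 36 to 70: solid from 52 to 70, below that a hollow skirt 32 across inside. The vial enters the bore, then the skirt goes round the turret; fully home, z = 52 rests on the rim.
- collar (a point): On the check cell's axis, halfway up the solid part of the collar, 61 mm above the vial's foot: the place to grip. It is 75 above the table in the rack; 17 above well while the skirt stands on the pins; 9 above well when fully home.
- sample_1: Sample vial in the rack, 54 tall, glass 19 across, slim smooth cap 25 across. Origin: centre of its foot. Leave in place.
- sample_2: Sample vial in the rack, 54 tall, glass 19 across, slim smooth cap 25 across. Origin: centre of its foot. Leave in place.
- sample_3: Sample vial in the rack, 54 tall, glass 19 across, slim smooth cap 25 across. Origin: centre of its foot. Leave in place.
- dropper_1: Small white dropper bottle, 25 across, 66 tall, standing near the rack. Origin: centre of its foot. Leave in place.
- dropper_2: Small white dropper bottle, 25 across, 66 tall, standing near the rack. Origin: centre of its foot. Leave in place.
- strip_tube: White strip canister, 36 across, 96 tall, standing near the rack. Origin: centre of its foot. Leave in place.
- antiseptic: White antiseptic bottle, 62 across, 192 tall. Origin: centre of its foot. Leave in place.
- skirt_foot (a point): Centre of the skirt's foot, 36 mm above the vial's foot. Inside the skirt run three keyways, 9 wide, 120 degrees apart, open at its foot. They cannot be seen, and their angle is neither marked nor given: the skirt stands on the pins until the collar, turned either way by up to 120 degrees under a light push, brings keyways over pins; then it can sink 8 mm more.

How it is judged:
By the outcome, as a careful person would: the job done as asked, in the order asked, and still so for the second after the job is handed in, while the arm keeps its last pose, push and grip.
It also fails if it takes over 64 s, if anything falls off the work surface, if the arm or the gripper's body presses on something with over 40 N, if the wrist force passes 120 N, or if a joint passes its speed limit or range.

## Working session

There is one attempt and no reset: what is moved stays moved. The work goes in short steps, Python scripts to look and compute and a shell command to move; the robot and the scene stay as the last step left them, time stands still between calls to the robot, and variables do not carry over. Pictures are saved under pics/ and viewed, at most 10 in all, crops included, and the job is handed in when it is done.

```bash
ls; mkdir -p pics; python3 - <<'E'
from workcell import arm
import cv2
for n in("side","top"):
    s=arm.snapshot(n); cv2.imwrite(f"pics/{n}0.png",s["image"]); print(n,s["fx"],s["cx"],s["cy"],s["R"],s["t"])
o=arm.observe(); print(o["time"],o["eef_pos"],o["tool_rot"],o["ft_force"],o["width"])
E
```

```text
pics
steer.py
workcell.py
side 388.4596574488959 251.89277528820585 182.02110874134755 [[ 0.9750726  -0.22187976  0.00167188]
 [-0.11971064 -0.53239459 -0.83798888]
 [ 0.18682288  0.81689985 -0.54568475]] [-0.49606002  0.22184974  0.77368316]
top 428.4866689744066 254.33766770181686 187.53517273603725 [[-0.01947583 -0.99948138 -0.02564511]
 [-0.9910958   0.02267894 -0.13120513]
 [ 0.13171869  0.02286144 -0.99102348]] [0.13286465 0.53001423 1.00192435]
0.1 [0.16734786 0.62755644 0.23027952] [-1.79899882e+02 -1.83646951e-02  1.65059029e+02] [-0.25487028 -0.40945325 -0.23354819] 0.08548424328190672
```

View pics/side0.png

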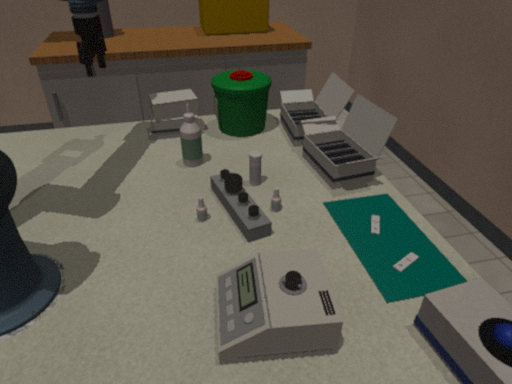

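View pics/top0.png

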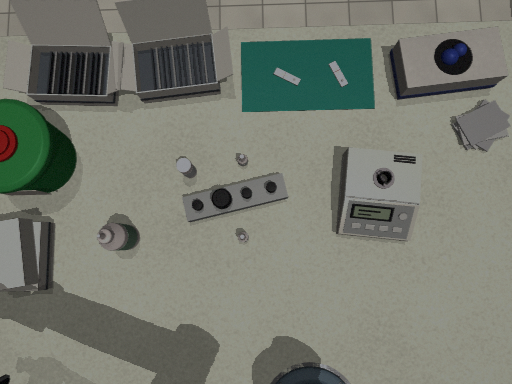

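The top view shows the check cell (big dark collar) at about (221,198), second hole from the left. The other vials are at (197,205), (246,193) and (271,187), and the turret is at (383,178). The side view shows the same collar at (233,183) and the turret at (293,282).

```bash
cat > h.py <<'E'
import numpy as np, cv2
from workcell import arm
def ray(s,u,v,z):
    d=s["R"].T@np.array([(u-s["cx"])/s["fx"],(v-s["cy"])/s["fy"],1]); c=-s["R"].T@np.array(s["t"])
    return c+d*(z-c[2])/d[2]
def proj(s,X):
    p=s["R"]@np.array(X)+s["t"]; return s["fx"]*p[0]/p[2]+s["cx"], s["fy"]*p[1]/p[2]+s["cy"]
def blobs(s,box,thr,lo=20):
    x0,y0,x1,y1=box; g=s["image"][y0:y1,x0:x1].max(2); m=(g<thr).astype(np.uint8)
    n,l,st,c=cv2.connectedComponentsWithStats(m)
    return [(c[i]+[x0,y0],st[i]+np.array([x0,y0,0,0,0])) for i in range(1,n) if st[i][4]>lo]
E
python3 - <<'E'
from h import *
s=arm.snapshot("top"); t=arm.snapshot("side")
for thr in(40,55,70):
  print(thr)
  for c,st in blobs(s,(180,170,290,222),thr): print(c.round(1),st, ray(s,*c,.084 if st[4]>200 else .068).round(4))
  for c,st in blobs(s,(365,160,402,198),thr): print(' W',c.round(1),st,ray(s,*c,.107).round(4))
  for c,st in blobs(t,(205,165,270,225),thr)+blobs(t,(275,262,312,300),thr): print(' side',c.round(1),st)
cr=[s["image"][185:212,208:236],s["image"][160:198,365:402],t["image"][168:198,218:250],t["image"][262:300,275:312]]
cv2.imwrite("pics/c1.png",np.hstack([cv2.resize(c,(200,200),interpolation=cv2.INTER_NEAREST) for c in cr]))
# device outline: bright region; rack
x0,y0=330,140
g=s["image"][140:245,330:430]; 
hsv=cv2.cvtColor(s["image"],cv2.COLOR_BGR2HSV)
for p in((360,165),(320,170),(400,195),(235,205),(235,180),(350,215)): print(p,hsv[p[1],p[0]])
E
```

```text
40
[270.3 186.8] [266 182  10  11  75] [0.5295 0.0835 0.068 ]
[221.2 198.4] [212 189  20  20 310] [0.5029 0.1974 0.084 ]
[246.  192.7] [241 188  10  11  78] [0.5168 0.1408 0.068 ]
[197.1 204.7] [192 200  11  11  87] [0.4911 0.2559 0.068 ]
 W [383.8 177. ] [377 171  15  14 109] [ 0.5405 -0.1715  0.107 ]
 side [233.8 184.6] [221 170  27  33 408]
 side [253.2 210.7] [249 206  10  11  84]
 side [292.5 280.4] [285 272  16  18 228]
55
[270.6 186.8] [266 182  10  11  89] [0.5294 0.0827 0.068 ]
[221.2 198.3] [211 188  21  21 328] [0.5032 0.1974 0.084 ]
[246.2 192.9] [241 188  11  11  90] [0.5163 0.1402 0.068 ]
[197.2 204.7] [192 200  11  11  94] [0.4909 0.2558 0.068 ]
 W [383.8 177.2] [377 171  15  15 153] [ 0.5401 -0.1716  0.107 ]
 side [234.  185.3] [221 170  27  34 470]
 side [253.3 211. ] [249 205  10  12 104]
 side [292.7 280.7] [284 271  18  20 257]
70
[191.  173.5] [185 170  11   8  43] [0.5655 0.2703 0.068 ]
[270.7 186.8] [266 181  11  12  98] [0.5294 0.0824 0.068 ]
[246.1 192.7] [241 187  11  12 100] [0.5167 0.1404 0.068 ]
[221.2 198.2] [211 188  21  21 341] [0.5033 0.1976 0.084 ]
[197.2 204.6] [192 199  12  12 107] [0.4911 0.2557 0.068 ]
[232.2 210.6] [189 200  89  22  91] [0.4753 0.1736 0.068 ]
 W [383.6 177.1] [376 171  16  15 176] [ 0.5403 -0.171   0.107 ]
 side [259.  173.5] [256 165   5  19  43]
 side [234.2 185.9] [220 170  30  35 526]
 side [226.2 204.1] [211 179  33  46 299]
 side [253.5 211.9] [248 205  13  15 137]
 side [292.5 280.7] [282 271  20  20 286]
(360, 165) [ 43  12 148]
(320, 170) [ 32  23 143]
(400, 195) [ 42   9 147]
(235, 205) [ 30   9 120]
(235, 180) [ 30  23 145]
(350, 215) [150  29  26]
```

View pics/c1.png

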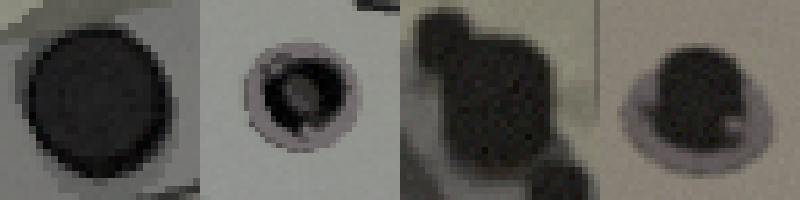

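The crops show the collar as a clean disc centred at (221.2,198.3) in the top view. The turret sits inside a concentric lilac plate in both views. Next I'll measure that plate, the turret and the obstacles, and cross-check the two views.

```bash
python3 - <<'E'
from h import *
for n,(x0,y0,x1,y1) in (("top",(365,160,402,198)),("side",(274,262,312,302))):
    s=arm.snapshot(n); I=s["image"][y0:y1,x0:x1].astype(int)
    m=((I[...,0]+I[...,2]-2*I[...,1]>4)|(I.max(2)<70)).astype(np.uint8)
    m=cv2.morphologyEx(m,cv2.MORPH_OPEN,np.ones((3,3)))
    c=max(cv2.findContours(m,cv2.RETR_EXTERNAL,cv2.CHAIN_APPROX_NONE)[0],key=cv2.contourArea)
    e=cv2.fitEllipse(c); p=(e[0][0]+x0,e[0][1]+y0)
    print(n,p,e[1],cv2.boundingRect(c),ray(s,*p,.087).round(4),'cam',(-s["R"].T@np.array(s["t"])).round(3))
    for w in((.5405,-.1715,.107),(.5405,-.1715,.087),(.503,.1975,.084),(.503,.1975,.061)): print('  ',w,np.round(proj(s,w),1))
    if n=="top":
        for nm,u,v,z in (("strip",183,163,.096),("d1",242,157,.066),("d2",242,237,.066)): print(nm,ray(s,u,v,z).round(3))
        q=ray(s,353,150,.087),ray(s,419,155,.087); d=q[0]-q[1]; print("back edge",q,np.degrees(np.arctan2(-d[0],d[1])))
E
```

```text
top (383.1085205078125, 177.2387752532959) (16.95473289489746, 18.331491470336914) (9, 8, 19, 20) [ 0.5431 -0.1755  0.087 ] cam [0.396 0.098 1.066]
   (0.5405, -0.1715, 0.107) [383.8 177. ]
   (0.5405, -0.1715, 0.087) [381.4 178.4]
   (0.503, 0.1975, 0.084) [221.2 198.3]
   (0.503, 0.1975, 0.061) [222.2 199.4]
strip [0.586 0.284 0.096]
d1 [0.603 0.149 0.066]
d2 [0.414 0.152 0.066]
back edge (array([ 0.6085398 , -0.11000099,  0.087     ]), array([ 0.59297565, -0.26067013,  0.087     ])) -5.897744548180597
side (292.8178939819336, 282.0680618286133) (21.16716194152832, 21.838871002197266) (8, 9, 24, 24) [ 0.5431 -0.174   0.087 ] cam [ 0.366 -0.624  0.609]
   (0.5405, -0.1715, 0.107) [291.6 273.2]
   (0.5405, -0.1715, 0.087) [291.  281.3]
   (0.503, 0.1975, 0.084) [232.4 176.5]
   (0.503, 0.1975, 0.061) [232.7 184.1]
```

The rows are not in the units I measure in: shifts go in shares of 0.6 m and turns go in shares of 120 degrees. I convert before sending: -0.0272 m / 0.6 = -0.0453, -0.0205 m / 0.6 = -0.0342.

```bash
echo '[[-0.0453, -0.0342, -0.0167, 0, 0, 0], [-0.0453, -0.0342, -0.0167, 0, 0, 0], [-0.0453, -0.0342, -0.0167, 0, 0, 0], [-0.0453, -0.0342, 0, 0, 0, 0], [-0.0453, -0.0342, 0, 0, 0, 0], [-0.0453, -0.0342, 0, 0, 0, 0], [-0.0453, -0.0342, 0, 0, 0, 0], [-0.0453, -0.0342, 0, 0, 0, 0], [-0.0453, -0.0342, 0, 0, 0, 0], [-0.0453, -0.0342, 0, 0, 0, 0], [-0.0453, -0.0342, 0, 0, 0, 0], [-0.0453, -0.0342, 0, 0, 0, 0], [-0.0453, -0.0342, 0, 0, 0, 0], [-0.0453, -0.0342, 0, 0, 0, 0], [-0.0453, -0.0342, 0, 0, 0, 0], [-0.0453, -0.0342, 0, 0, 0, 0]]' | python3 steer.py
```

```text
refused: ROWS must be one flat list, 6 numbers to a row, no inner brackets. Nothing was moved.
```

The error is about the shape of the input: one flat list, 6 numbers to a row, no inner brackets. Fixing that and sending the same move.

```bash
echo '[-0.0453, -0.0342, -0.0167, 0, 0, 0, -0.0453, -0.0342, -0.0167, 0, 0, 0, -0.0453, -0.0342, -0.0167, 0, 0, 0, -0.0453, -0.0342, 0, 0, 0, 0, -0.0453, -0.0342, 0, 0, 0, 0, -0.0453, -0.0342, 0, 0, 0, 0, -0.0453, -0.0342, 0, 0, 0, 0, -0.0453, -0.0342, 0, 0, 0, 0, -0.0453, -0.0342, 0, 0, 0, 0, -0.0453, -0.0342, 0, 0, 0, 0, -0.0453, -0.0342, 0, 0, 0, 0, -0.0453, -0.0342, 0, 0, 0, 0, -0.0453, -0.0342, 0, 0, 0, 0, -0.0453, -0.0342, 0, 0, 0, 0, -0.0453, -0.0342, 0, 0, 0, 0, -0.0453, -0.0342, 0, 0, 0, 0]' | python3 steer.py
echo '[0, 0, 0, 0, 0, 0.0521, 0, 0, 0, 0, 0, 0.0521, 0, 0, 0, 0, 0, 0.0521, 0, 0, 0, 0, 0, 0.0521, 0, 0, 0, 0, 0, 0.0521, 0, 0, 0, 0, 0, 0.0521, 0, 0, 0, 0, 0, 0.0521, 0, 0, 0, 0, 0, 0.0521, 0, 0, 0, 0, 0, 0.0521, 0, 0, 0, 0, 0, 0.0521, 0, 0, 0, 0, 0, 0, 0, 0, 0, 0, 0, 0]' | python3 steer.py
cat > d.py <<'E'
# world delta to target in tool axes: python3 d.py x y z
import sys; from h import *
from scipy.spatial.transform import Rotation as Ro
o=arm.observe(); R=Ro.from_euler('xyz',o["tool_rot"],degrees=True).as_matrix()
print(o["time"],o["eef_pos"].round(4) if hasattr(o["eef_pos"],'round') else o["eef_pos"],np.round(o["tool_rot"],2),np.round(o["ft_force"],1),'q6',round(o["q"][5],1))
print('tool delta',(R.T@(np.array(list(map(float,sys.argv[1:4])))-o["eef_pos"])).round(4))
E
python3 d.py .5035 .198 .12
```

```text
time: 1.63
eef_pos: [0.5043, 0.1974, 0.2614]
tool_rot: [180.0, 0.0, 165.0]
ft_force: [-0.1, 0.8, 0.7]
width: 0.0853
grip_force: 0.0
time: 2.63
eef_pos: [0.5035, 0.1989, 0.2613]
tool_rot: [-180.0, 0.0, 102.7]
ft_force: [0.2, 0.4, -0.6]
width: 0.0849
grip_force: 0.0
2.6333 [0.5035 0.1989 0.2613] [-180.      0.    102.71] [ 0.2  0.4 -0.6] q6 -3.2
tool delta [-0.0009 -0.0002  0.1413]
```

In the tool's units: 0.03 m / 0.6 = 0.05, 0.02 m / 0.6 = 0.0333.

```bash
echo '[-0.0015, 0, 0.05, 0, 0, 0, 0, 0, 0.05, 0, 0, 0, 0, 0, 0.05, 0, 0, 0, 0, 0, 0.05, 0, 0, 0, 0, 0, 0.05, 0, 0, 0, 0, 0, 0.0333, 0, 0, 0, 0, 0, 0.0167, 0, 0, 0, 0, 0, 0.0167, 0, 0, 0, 0, 0, 0.0167, 0, 0, 0, 0, 0, 0.015, 0, 0, 0, 0, 0, 0, 0, 0, 0, 0, 0, 0, 0, 0, 0]' | python3 steer.py
python3 - <<'E'
from h import *
s=arm.snapshot("side"); cv2.imwrite("pics/g.png",cv2.resize(s["image"][90:260,150:330],(720,680))[:600])
E
python3 d.py .5035 .198 .052
```

```text
time: 3.63
eef_pos: [0.5039, 0.1981, 0.0525]
tool_rot: [180.0, 0.0, 102.6]
ft_force: [0.2, -0.9, 0.1]
width: 0.0853
grip_force: 0.0
3.6833 [0.5043 0.1982 0.053 ] [179.92   0.   102.57] [ 0.3  0.  -0.2] q6 -3.1
tool delta [ 0.     -0.0008  0.001 ]
```

View pics/g.png

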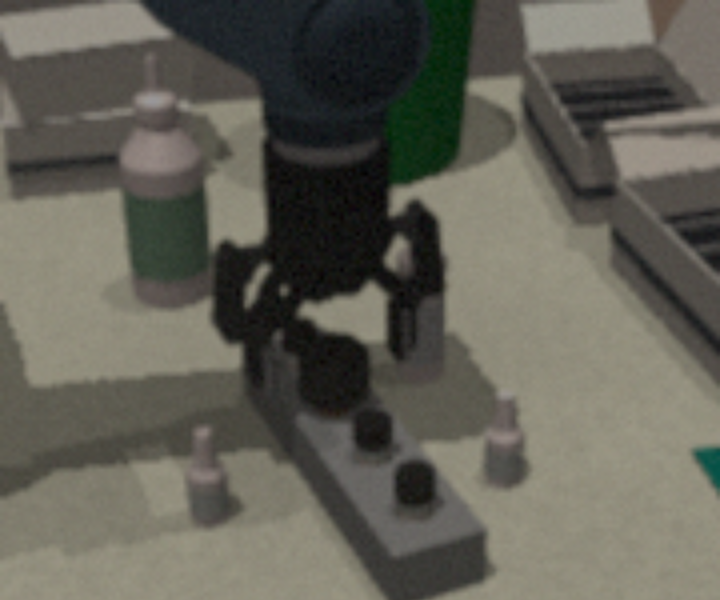

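The collar (crop 335,370) sits between the open pads (265,370 and 400,325), and nothing is touched. Closing the fingers.

```bash
echo '[0, 0, 0, 0, 0, 0, 0, 0, 0, 0, 0, 0, 0, 0, 0, 0, 0, 0, 0, 0, 0, 0, 0, 0, 0, 0, 0, 0, 0, 0, 0, 0, 0, 0, 0, 0, 0, 0, 0, 0, 0, 0, 0, 0, 0, 0, 0, 0]' | python3 steer.py 0.03
python3 d.py .5035 .198 .052
```

```text
time: 4.35
eef_pos: [0.5042, 0.1981, 0.0531]
tool_rot: [179.9, 0.0, 102.6]
ft_force: [-0.5, 0.6, 5.4]
width: 0.0422
grip_force: 60.4
4.35 [0.5042 0.1981 0.0531] [179.94   0.   102.56] [-0.5  0.6  5.4] q6 -3.1
tool delta [ 0.     -0.0008  0.0011]
```

In the tool's units: -0.02 m / 0.6 = -0.0333, -0.015 m / 0.6 = -0.025.

```bash
echo '[0, 0, -0.0067, 0, 0, 0, 0, 0, -0.0167, 0, 0, 0, 0, 0, -0.025, 0, 0, 0, 0, 0, -0.0333, 0, 0, 0, 0, 0, -0.0333, 0, 0, 0, 0, 0, -0.0333, 0, 0, 0, 0, 0, -0.0333, 0, 0, 0, 0, 0, -0.0333, 0, 0, 0, 0, 0, -0.0333, 0, 0, 0, 0, 0, 0, 0, 0, 0, 0, 0, 0, 0, 0, 0]' | python3 steer.py
python3 - <<'E'
from h import *
s=arm.snapshot("side"); cv2.imwrite("pics/l.png",cv2.resize(s["image"][60:230,150:330],(720,680))[:600])
E
python3 d.py .542 -.174 .2
```

```text
time: 5.27
eef_pos: [0.5042, 0.1981, 0.2023]
tool_rot: [179.9, 0.0, 102.6]
ft_force: [-0.3, 0.2, -1.0]
width: 0.0425
grip_force: 61.3
5.3167 [0.5032 0.198  0.2007] [-179.96   -0.    102.56] [-0.7 -0.6 -0.6] q6 -3.1
tool delta [-0.3715 -0.043   0.0007]
```

View pics/l.png

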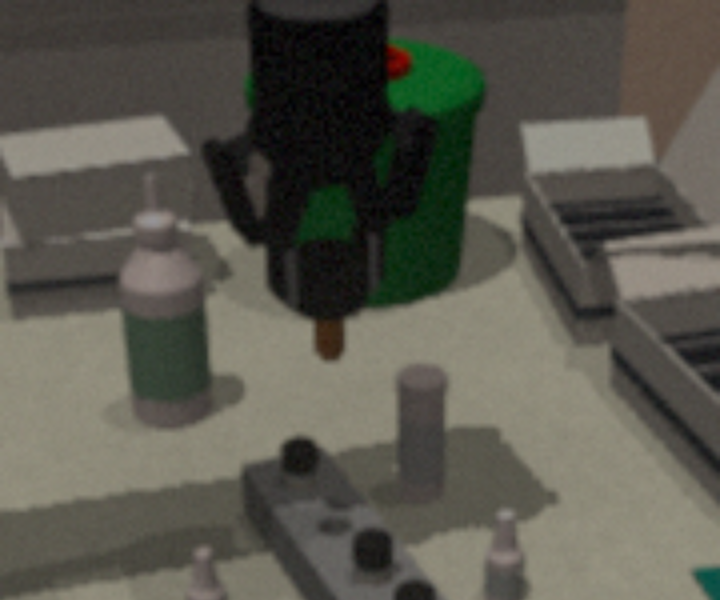

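The cell is gripped and upright, with its amber foot at (330,350), the empty hole at (335,525) and the other objects undisturbed. Moving over the well.

In the tool's units: -0.031 m / 0.6 = -0.0517, -0.0036 m / 0.6 = -0.006.

```bash
echo '[-0.0517, -0.006, 0, 0, 0, 0, -0.0517, -0.006, 0, 0, 0, 0, -0.0517, -0.006, 0, 0, 0, 0, -0.0517, -0.006, 0, 0, 0, 0, -0.0517, -0.006, 0, 0, 0, 0, -0.0517, -0.006, 0, 0, 0, 0, -0.0517, -0.006, 0, 0, 0, 0, -0.0517, -0.006, 0, 0, 0, 0, -0.0517, -0.006, 0, 0, 0, 0, -0.0517, -0.006, 0, 0, 0, 0, -0.0517, -0.006, 0, 0, 0, 0, -0.0508, -0.0057, 0, 0, 0, 0, 0, 0, 0.0333, 0, 0, 0, 0, 0, 0.0167, 0, 0, 0, 0, 0, 0, 0, 0, 0, 0, 0, 0, 0, 0, 0, 0, 0, 0, 0, 0, 0]' | python3 steer.py
python3 - <<'E'
from h import *
s=arm.snapshot("side"); cv2.imwrite("pics/w.png",cv2.resize(s["image"][190:310,220:370],(750,600),interpolation=cv2.INTER_NEAREST))
x0,y0=250,200; I=s["image"][y0:300,x0:340]; h=cv2.cvtColor(I,cv2.COLOR_BGR2HSV)
m=((h[...,0]<22)&(h[...,1]>110)&(h[...,2]>40)).astype(np.uint8); n,l,st,c=cv2.connectedComponentsWithStats(m)
i=1+st[1:,4].argmax(); print('amber',c[i]+[x0,y0],st[i])
for y in range(st[i][1],st[i][1]+st[i][3]): xs=np.where(l[y]==i)[0]; print(y+y0,xs.min()+x0,xs.max()+x0,end='; ')
o=arm.observe(); p=np.array(o["eef_pos"]); print()
for dz in(.0226-.061,.0226-.025): print('pred at TCP',np.round(proj(s,p+[0,0,dz]),1))
for b in blobs(s,(275,262,312,300),55): print(b)
print('rim pred',np.round(proj(s,[.542,-.174,.107]),1))
E
python3 d.py .542 -.174 .17
```

```text
time: 6.73
eef_pos: [0.5424, -0.173, 0.1711]
tool_rot: [-180.0, -0.0, 102.6]
ft_force: [0.2, -0.3, -0.2]
width: 0.0427
grip_force: 61.3
amber [294.13043478 260.55072464] [40 57 10  9 69]
257 290 296; 258 290 299; 259 290 298; 260 290 298; 261 290 298; 262 291 298; 263 291 298; 264 292 297; 265 293 295; 
pred at TCP [294.1 262.8]
pred at TCP [295.4 247. ]
(array([292.57751938, 280.03875969]), array([285, 271,  17,  19, 258]))
rim pred [292.9 274.1]
6.7833 [ 0.5427 -0.1732  0.1717] [1.7998e+02 1.0000e-02 1.0263e+02] [ 0.6  0.1 -0.7] q6 -41.7
tool delta [-0.0007 -0.0009  0.0017]
```

View pics/w.png

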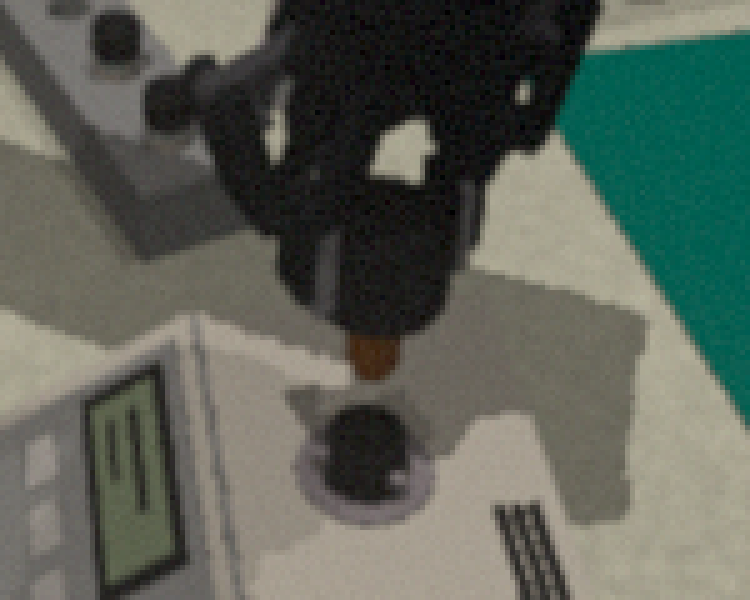

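The foot (crop 373,360 → pixel 294,261) hangs almost straight above the turret (crop 369,455). I'll check the remaining offset along the view direction from the turret's edges.

```bash
python3 - <<'E'
from h import *
s=arm.snapshot("side"); a=np.linspace(0,2*np.pi,60)
for w in((.542,-.174),(.543,-.174),(.542,-.173),(.542,-.175)):
    P=np.array([proj(s,[w[0]+.014*np.cos(t),w[1]+.014*np.sin(t),z]) for z in(.107,.087) for t in a]); print(w,P.min(0).round(1),P.max(0).round(1))
g=s["image"].max(2)
print(g[262:294,293]); print(g[276,278:310]); print(g[280,278:310])
E
```

```text
(0.542, -0.174) [284.3 268.2] [301.  288.3]
(0.543, -0.174) [284.8 268.2] [301.6 288.2]
(0.542, -0.173) [284.1 267.8] [300.8 287.9]
(0.542, -0.175) [284.5 268.7] [301.2 288.8]
[ 69  67  64  77  92 108 107 109  81  38  29  28  30  28  28  34  30  30
  24  30  35  36  29  26  37  32  29  33  54  99 119 117]
[145 149 144 124  91  67  70  46  34  33  36  30  30  40  32  28  32  33
  30  30  26  31  33  51  76  88  85  89  94 102 108 106]
[144 128 107 102  97 104 101  78  42  32  28  29  27  31  35  24  25  35
  25  32  34  29  40  66  74  73  75  90 104 107 108 110]
```

```bash
python3 - <<'E'
from h import *
from scipy.optimize import least_squares
a=np.linspace(0,2*np.pi,90)
top=dict(arm.snapshot("top")); top["image"]=cv2.imread("pics/top0.png")
side=dict(arm.snapshot("side")); side["image"]=cv2.imread("pics/side0.png")
E={}
for n,s,(x0,y0,x1,y1) in(("top",top,(365,160,402,198)),("side",side,(272,262,316,304))):
    I=cv2.resize(s["image"][y0:y1,x0:x1],None,fx=4,fy=4,interpolation=cv2.INTER_CUBIC).astype(int)
    k=(3,3); I=np.stack([cv2.GaussianBlur(I[...,c].astype(np.float32),(0,0),3) for c in range(3)],2)
    P=((I[...,0]+I[...,2]-2*I[...,1])>6)|(I.max(2)<75); D=I.max(2)<62
    for nm,m in(("plate",P),("turret",D)):
        m=m.astype(np.uint8); nn,l,st,c=cv2.connectedComponentsWithStats(m)
        cy,cx=(m.shape[0]//2,m.shape[1]//2); cand=[i for i in range(1,nn) if st[i][4]>500]
        i=min(cand,key=lambda i:np.hypot(*(c[i]-[cx,cy]))); b=st[i]
        e=np.array([b[0],b[1],b[0]+b[2],b[1]+b[3]])/4-.5+[x0,y0,x0,y0]; E[n,nm]=e; print(n,nm,e)
def bb(s,w,r,zs):
    P=np.array([proj(s,[w[0]+r*np.cos(t),w[1]+r*np.sin(t),z]) for z in zs for t in a]); return np.r_[P.min(0),P.max(0)]
for key,s,r0,zs in((("top","plate"),top,.023,[.087]),(("side","plate"),side,.023,[.087]),(("top","turret"),top,.014,[.107,.087]),(("side","turret"),side,.014,[.107,.087])):
    # edges: all but the side plate's hidden top
    k=[0,2,3] if key==("side","plate") else [0,1,2,3]
    f=lambda p:(bb(s,p[:2],p[2] if len(p)>2 else r0,zs)-E[key])[k]
    r=least_squares(f,[.542,-.174,r0]); q=least_squares(f,[.542,-.174]); print(key,r.x.round(4),r.fun.round(1),'fixed r',q.x.round(4),q.fun.round(1))
E
```

```text
top plate [373.75 168.25 392.5  187.25]
top turret [376.   170.75 391.5  184.75]
side plate [279.75 270.5  305.5  293.75]
side turret [283.   270.75 301.25 290.5 ]
('top', 'plate') [ 0.542  -0.1755  0.0217] [-0.2  0.2  0.2 -0.2] fixed r [ 0.542  -0.1755] [-0.7 -0.4  0.7  0.4]
('side', 'plate') [ 0.5416 -0.1774  0.0225] [0. 0. 0.] fixed r [ 0.5417 -0.1769] [-0.3  0.3 -0. ]
('top', 'turret') [ 0.5402 -0.1739  0.0146] [ 0. -0. -0.  0.] fixed r [ 0.5402 -0.1739] [ 0.3  0.2 -0.3 -0.2]
('side', 'turret') [ 0.5395 -0.1789  0.0146] [ 0.4 -0.5 -0.4  0.5] fixed r [ 0.5394 -0.179 ] [ 0.7 -0.2 -0.7  0.3]
```

In the tool's units: 0.01 m / 0.6 = 0.0167, -0.0027 m / 0.6 = -0.0045.

```bash
echo '[-0.0045, -0.0023, 0, 0, 0, 0, 0, 0, 0.0167, 0, 0, 0, 0, 0, 0.0133, 0, 0, 0, 0, 0, 0, 0, 0, 0, 0, 0, 0, 0, 0, 0]' | python3 steer.py
python3 - <<'E'
from h import *
s=arm.snapshot("side"); cv2.imwrite("pics/w2.png",cv2.resize(s["image"][240:305,260:330],(640,594),interpolation=cv2.INTER_CUBIC))
p=np.array(arm.observe()["eef_pos"]); f=p+[0,0,.0226-.061]; print(p,'foot',f,np.round(proj(s,f),1),'front of foot r5',np.round(proj(s,f-[0,.005,0]),1))
E
```

```text
time: 7.35
eef_pos: [0.541, -0.1765, 0.1519]
tool_rot: [-179.9, -0.1, 102.5]
ft_force: [0.4, 0.3, 0.0]
width: 0.0423
grip_force: 61.3
[ 0.5413752  -0.17674154  0.1525934 ] foot [ 0.5413752  -0.17674154  0.1141934 ] [293.3 272.4] front of foot r5 [294.2 274.5]
```

View pics/w2.png

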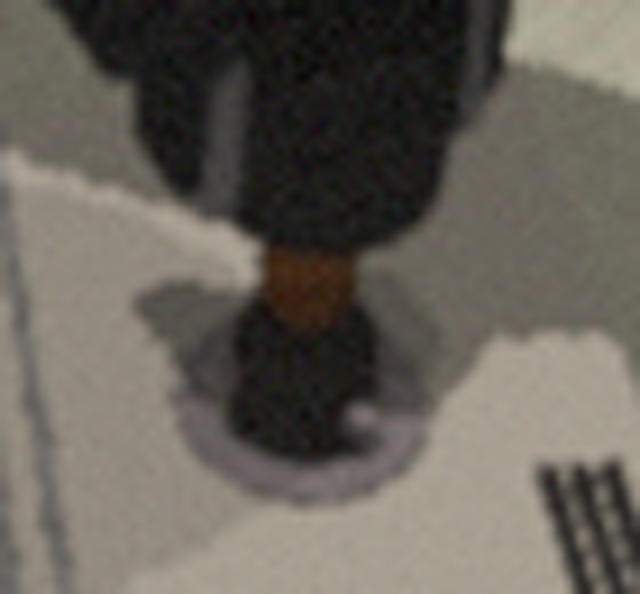

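The foot (308,300) is centred over the turret (306,380). The row check agrees to about 1 px, so I'll lower it gently and watch the force.

In the tool's units: 0.004 m / 0.6 = 0.0067, 0.003 m / 0.6 = 0.005.

```bash
echo '[0, 0, 0.0067, 0, 0, 0, 0, 0, 0.0067, 0, 0, 0, 0, 0, 0.005, 0, 0, 0, 0, 0, 0.005, 0, 0, 0, 0, 0, 0, 0, 0, 0, 0, 0, 0, 0, 0, 0]' | python3 steer.py
python3 d.py .5414 -.1767 .1
echo '[0, 0, 0.0033, 0, 0, 0, 0, 0, 0.0033, 0, 0, 0, 0, 0, 0.0033, 0, 0, 0, 0, 0, 0, 0, 0, 0]' | python3 steer.py
```

```text
time: 7.9
eef_pos: [0.5416, -0.1768, 0.139]
tool_rot: [-180.0, -0.0, 102.6]
ft_force: [0.0, 0.1, -0.9]
width: 0.0426
grip_force: 61.3
7.9 [ 0.5416 -0.1768  0.139 ] [-1.7998e+02 -2.0000e-02  1.0256e+02] [ 0.   0.1 -0.9] q6 -42.0
tool delta [ 0.0001 -0.0002  0.039 ]
time: 8.23
eef_pos: [0.5415, -0.1767, 0.1328]
tool_rot: [-180.0, -0.0, 102.6]
ft_force: [-0.6, -0.1, -1.5]
width: 0.0429
grip_force: 61.3
```

In the tool's units: 0.004 m / 0.6 = 0.0067, 0.002 m / 0.6 = 0.0033.

```bash
echo '[0, 0, 0.0067, 0, 0, 0, 0, 0, 0.0067, 0, 0, 0, 0, 0, 0.0067, 0, 0, 0, 0, 0, 0.0067, 0, 0, 0, 0, 0, 0.0033, 0, 0, 0, 0, 0, 0, 0, 0, 0, 0, 0, 0, 0, 0, 0]' | python3 steer.py
echo '[0, 0, 0.0033, 0, 0, 0, 0, 0, 0.0033, 0, 0, 0, 0, 0, 0.0033, 0, 0, 0, 0, 0, 0, 0, 0, 0, 0, 0, 0, 0, 0, 0]' | python3 steer.py
```

```text
time: 8.82
eef_pos: [0.5417, -0.1768, 0.1151]
tool_rot: [-180.0, -0.0, 102.6]
ft_force: [0.6, -0.8, -0.3]
width: 0.0424
grip_force: 61.3
time: 9.23
eef_pos: [0.5416, -0.1768, 0.1091]
tool_rot: [-180.0, -0.0, 102.6]
ft_force: [0.5, 0.2, -0.6]
width: 0.0427
grip_force: 61.3
```

In the tool's units: 0.0015 m / 0.6 = 0.0025.

```bash
echo '[0, 0, 0.0025, 0, 0, 0, 0, 0, 0.0025, 0, 0, 0, 0, 0, 0, 0, 0, 0, 0, 0, 0, 0, 0, 0]' | python3 steer.py
echo '[0, 0, 0.0017, 0, 0, 0, 0, 0, 0.0017, 0, 0, 0, 0, 0, 0, 0, 0, 0, 0, 0, 0, 0, 0, 0]' | python3 steer.py
echo '[0, 0, 0.0017, 0, 0, 0, 0, 0, 0.0017, 0, 0, 0, 0, 0, 0, 0, 0, 0, 0, 0, 0, 0, 0, 0]' | python3 steer.py
```

```text
time: 9.57
eef_pos: [0.5417, -0.1769, 0.1063]
tool_rot: [-180.0, -0.0, 102.6]
ft_force: [-0.3, -0.4, -0.3]
width: 0.0424
grip_force: 61.4
time: 9.9
eef_pos: [0.5418, -0.177, 0.1045]
tool_rot: [180.0, 0.0, 102.6]
ft_force: [-0.9, 0.6, 1.9]
width: 0.0424
grip_force: 61.6
time: 10.23
eef_pos: [0.5418, -0.177, 0.1024]
tool_rot: [180.0, 0.0, 102.6]
ft_force: [-1.1, -0.0, 1.2]
width: 0.0422
grip_force: 61.6
```

In the tool's units: 0.001 m / 0.6 = 0.0017.

```bash
for i in 1 2 3; do echo '[0, 0, 0.0017, 0, 0, 0, 0, 0, 0, 0, 0, 0, 0, 0, 0, 0, 0, 0]' | python3 steer.py | grep -E 'pos|ft'; done
```

```text
eef_pos: [0.5419, -0.177, 0.1021]
ft_force: [-2.8, 0.3, 6.2]
eef_pos: [0.542, -0.1771, 0.102]
ft_force: [-5.4, 1.4, 11.7]
eef_pos: [0.5421, -0.1771, 0.1018]
ft_force: [-8.8, 2.9, 17.0]
```

The skirt now stands on the pins at TCP z≈0.102, as expected. I'll ease off to a light push and shed the side load.

In the tool's units: -0.0015 m / 0.6 = -0.0025, -0.0008 m / 0.6 = -0.0013.

```bash
echo '[0, -0.0013, -0.0025, 0, 0, 0, 0, 0, 0, 0, 0, 0, 0, 0, 0, 0, 0, 0]' | python3 steer.py | grep -E 'pos|ft'
echo '[0, 0, 0, 0, 0, 0, 0, 0, 0, 0, 0, 0]' | python3 steer.py | grep -E 'pos|ft|rot'
```

```text
eef_pos: [0.5418, -0.1772, 0.102]
ft_force: [-2.6, 1.5, 6.9]
eef_pos: [0.5419, -0.1772, 0.102]
tool_rot: [179.9, 0.1, 102.6]
ft_force: [-2.1, 0.5, 8.6]
```

In the tool's units: 3 degrees / 120 = 0.025.

```bash
for i in 1 2; do echo '[0, 0, 0, 0, 0, 0.025, 0, 0, 0, 0, 0, 0.025, 0, 0, 0, 0, 0, 0.025, 0, 0, 0, 0, 0, 0.025, 0, 0, 0, 0, 0, 0]' | python3 steer.py | grep -E 'pos|ft|rot'; python3 -c "
from workcell import arm;print(arm.observe()['torque'])"; done
```

```text
eef_pos: [0.5421, -0.1777, 0.1021]
tool_rot: [179.8, 0.1, 90.5]
ft_force: [-0.2, -0.3, 7.0]
[0.0114634  0.1345882  0.03877498]
eef_pos: [0.5421, -0.1778, 0.1021]
tool_rot: [179.8, 0.1, 78.5]
ft_force: [-0.2, -0.6, 6.9]
[-0.10037359  0.14187918  0.03506047]
```

In the tool's units: 0.0004 m / 0.6 = 0.0007, 3 degrees / 120 = 0.025.

```bash
echo '[0, 0, 0.0007, 0, 0, 0.025, 0, 0, 0, 0, 0, 0.025, 0, 0, 0, 0, 0, 0.025, 0, 0, 0, 0, 0, 0]' | python3 steer.py | grep -E 'pos|ft|rot'; for i in 1 2; do echo '[0, 0, 0, 0, 0, 0.025, 0, 0, 0, 0, 0, 0.025, 0, 0, 0, 0, 0, 0.025, 0, 0, 0, 0, 0, 0]' | python3 steer.py | grep -E 'pos|ft|rot'; done; python3 -c "
from workcell import arm;print(arm.observe()['torque'])"
```

```text
eef_pos: [0.5422, -0.1779, 0.102]
tool_rot: [179.8, 0.0, 69.5]
ft_force: [-1.2, 0.5, 8.4]
eef_pos: [0.5422, -0.1779, 0.1021]
tool_rot: [179.8, 0.0, 60.5]
ft_force: [-0.9, 0.5, 8.9]
eef_pos: [0.5423, -0.1779, 0.1021]
tool_rot: [179.8, -0.0, 51.5]
ft_force: [-0.8, -0.2, 9.5]
[-0.00489932  0.13985481 -0.00854234]
```

In the tool's units: 3 degrees / 120 = 0.025.

```bash
for i in 1 2 3; do echo '[0, 0, 0, 0, 0, 0.025, 0, 0, 0, 0, 0, 0.025, 0, 0, 0, 0, 0, 0.025, 0, 0, 0, 0, 0, 0]' | python3 steer.py | grep -E 'pos|ft|rot'; python3 -c "
from workcell import arm;print(arm.observe()['torque'])"; done
```

```text
eef_pos: [0.5423, -0.1779, 0.1021]
tool_rot: [179.8, -0.1, 42.5]
ft_force: [-0.3, 0.1, 8.4]
[-0.06255527  0.13983851 -0.00526144]
eef_pos: [0.5423, -0.1779, 0.1021]
tool_rot: [179.8, -0.1, 33.5]
ft_force: [-0.8, 0.2, 8.8]
[ 0.0771084   0.1490549  -0.00207843]
eef_pos: [0.5423, -0.1779, 0.1019]
tool_rot: [179.8, -0.1, 24.5]
ft_force: [-0.4, -0.6, 7.5]
[-0.09136075  0.10036101 -0.06389169]
```

In the tool's units: 2 degrees / 120 = 0.0167.

```bash
for i in 1 2 3; do echo '[0, 0, 0, 0, 0, 0.0167, 0, 0, 0, 0, 0, 0.0167, 0, 0, 0, 0, 0, 0]' | python3 steer.py | grep -E 'pos|ft|rot'; python3 -c "
from workcell import arm;print(arm.observe()['torque'])"; done
```

```text
eef_pos: [0.5422, -0.178, 0.1017]
tool_rot: [179.8, -0.1, 20.5]
ft_force: [1.2, -0.9, 6.4]
[-0.11549187  0.03606403  0.00156516]
eef_pos: [0.5418, -0.1779, 0.101]
tool_rot: [179.9, -0.1, 16.5]
ft_force: [1.2, -1.1, 4.4]
[-0.40175643 -0.17405029 -0.04798221]
eef_pos: [0.5414, -0.1774, 0.1006]
tool_rot: [179.9, -0.1, 12.6]
ft_force: [0.9, -1.7, 3.0]
[-0.26339744 -0.15460954 -0.02969054]
```

The force has fallen to spring level and z is dropping, so the keyways are over the pins. Pressing down gently.

In the tool's units: 0.0008 m / 0.6 = 0.0013, 0.0007 m / 0.6 = 0.0012.

```bash
for i in 1 2; do echo '[0, 0, 0.0012, 0, 0, 0, 0, 0, 0.0013, 0, 0, 0, 0, 0, 0, 0, 0, 0]' | python3 steer.py | grep -E 'pos|ft|rot'; python3 -c "
from workcell import arm;print(arm.observe()['torque'])"; done
```

```text
eef_pos: [0.5413, -0.1774, 0.099]
tool_rot: [179.9, -0.0, 12.6]
ft_force: [1.3, -2.0, 4.7]
[-0.46997671 -0.26341957 -0.00850278]
eef_pos: [0.5412, -0.1773, 0.0975]
tool_rot: [180.0, -0.0, 12.6]
ft_force: [1.3, -3.0, 4.0]
[-0.59086742 -0.34427677 -0.04692634]
```

In the tool's units: 0.0008 m / 0.6 = 0.0013, 0.0005 m / 0.6 = 0.0008.

```bash
echo '[0.0003, 0.0008, 0.0012, 0, 0, 0, 0, 0, 0.0013, 0, 0, 0, 0, 0, 0, 0, 0, 0]' | python3 steer.py | grep -E 'pos|ft|rot';  echo '[0, 0, 0.0012, 0, 0, 0, 0, 0, 0.0013, 0, 0, 0, 0, 0, 0, 0, 0, 0]' | python3 steer.py | grep -E 'pos|ft|rot';echo '[0, 0, 0.001, 0, 0, 0, 0, 0, 0, 0, 0, 0, 0, 0, 0, 0, 0, 0]' | python3 steer.py | grep -E 'pos|ft|rot'
```

```text
eef_pos: [0.5413, -0.1775, 0.0958]
tool_rot: [-180.0, -0.0, 12.6]
ft_force: [0.8, -1.3, 4.9]
eef_pos: [0.5413, -0.1774, 0.0944]
tool_rot: [-180.0, -0.0, 12.6]
ft_force: [0.7, -1.5, 5.4]
eef_pos: [0.5414, -0.1774, 0.0942]
tool_rot: [-180.0, -0.0, 12.6]
ft_force: [1.3, -0.4, 7.0]
```

In the tool's units: 0.0006 m / 0.6 = 0.001.

```bash
for i in 1 2; do echo '[0, 0, 0.001, 0, 0, 0, 0, 0, 0, 0, 0, 0, 0, 0, 0, 0, 0, 0]' | python3 steer.py | grep -E 'pos|ft|rot'; done
```

```text
eef_pos: [0.5415, -0.1774, 0.0941]
tool_rot: [-180.0, -0.0, 12.6]
ft_force: [-0.6, -0.7, 10.4]
eef_pos: [0.5415, -0.1775, 0.0941]
tool_rot: [-180.0, 0.0, 12.6]
ft_force: [-2.6, 0.5, 12.5]
```

It has met a hard stop 8 mm below the pins, with a 12 N hold. One look before handing in.

```bash
echo '[0, 0, 0, 0, 0, 0, 0, 0, 0, 0, 0, 0, 0, 0, 0, 0, 0, 0, 0, 0, 0, 0, 0, 0]' | python3 steer.py ; python3 - <<'E'
from h import *
s=arm.snapshot("side"); cv2.imwrite("pics/f.png",cv2.resize(s["image"][130:330,150:390],(720,600)))
E
```

```text
time: 17.07
eef_pos: [0.5415, -0.1774, 0.094]
tool_rot: [-180.0, 0.0, 12.6]
ft_force: [-2.4, 1.0, 13.7]
width: 0.0424
grip_force: 62.7
```

View pics/f.png

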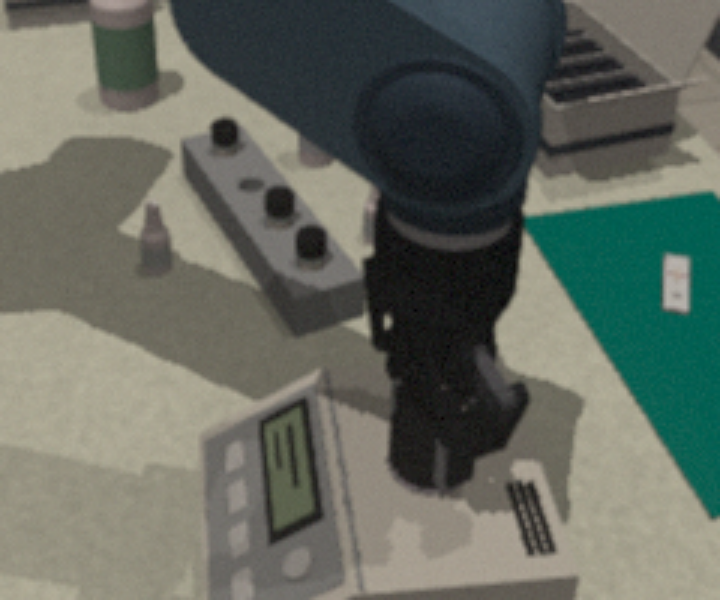

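The collar (430,460) sits right down over the turret on the deck. The three samples stand in the rack at (225,130), (280,203) and (312,242), and nothing visible has moved.

```bash
python3 -c "
from workcell import arm;print(arm.job_done())"
```

```text
the job is handed in; nothing more can be done
None
```

The check cell is in the photometer's well with its keyways over the pins, pushed fully home 8 mm below where the skirt stood on the pins, and the gripper is still holding it down with about 13 N; the job was handed in at about 17 s.

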